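Fill the gap with the tipped roll, then lift out the rye roll with the tongs

ROBOT

A 6-joint arm with a two-finger parallel gripper is mounted at the origin on the work surface. World frame = base frame: x ahead of the robot, y to its left, z up, the work surface at z = 0. Lengths are in m, angles in degrees, forces in N, time in s.
With the tool pointing down it reaches from about 0.35 to 0.875 m from the base axis. Payload 4.2 kg.
Tool frame: the origin (TCP) lies at the very end of the fingers, on their centre line; the grasp point (between the pads) lies r.pinch_z behind it (r.pinch_z is the distance from the TCP to the grasp point, in m); y points along the fingers, z is the direction in which the jaws open and shut, and the axes are right-handed (so a half turn about y gives the same grasp; the last joint's range is limited). The gripper opens to 87 mm and grips with 3 to 60 N. Pads are 19 mm wide; open, the fingers measure 117 mm over their backs; the gripper's body (75 mm by 190 mm) begins 51 mm behind the grasp point.
Start: joints at [86.78, 22.042, 0.453, 0, -68.411, -14.817], TCP at [0.193, 0.594, 0.223] pointing down, gripper open.
Joint ranges: [-179.83, 179.83], [-69.29, 118.12], [-61.27, 80.66], [-181.25, 117.63], [-171.15, -9.14], [-177.46, 177.46]. Speed limits (degrees/s): [159.86, 159.86, 180, 180, 180, 180].

INTERFACE

Orientations are given as a 3x3 rotation matrix whose columns are the frame's x, y, z axes.
In Python, from station import sense, capture, camera_params, r gives the robot as it stands.
- The arm moves only by the tool move_arm, never from a script. Its argument "increments" is text: rows parted by semicolons, each of 7 numbers parted by spaces: the closure, from -1 (fully open) to 1 (shut), so that 0 is half open, then the shift along the tool's x, y, z in m, then the turn, a rotation vector about the tool's x, y, z in rad. In form: hand x y z wx wy wz; .... A call has 1 to 8 rows; each row is the pose to reach, as a shift and turn from the pose commanded when the call began, along the tool's axes at that moment; what a row does not reach only later rows make up. A row lasts 1/10 s, in which the tool goes at most 50 mm and 8.59 degrees, less where a joint would pass 70% of its speed; a pose out of reach is approached as far as the arm can. A call with a gripper value outside its range is refused whole. The fingers move at their own pace and stop on an object; the grip force is fixed at half the most. Time passes only in rows, so rows that repeat a pose let the fingers close. It gives the time, the measured TCP pose, the force and the opening at its end, in the units of the state.
- sense(): the state, without advancing time (a new reading comes with each control period).
- capture(name): name is "side" or "top"; returns (picture, depth): 384x512x3 uint8, red, green, blue; 384x512 float32, m along the optical axis (not along the pixel's ray), 0 where there is no reading.
- camera_params(name): a dict with "fx", "fy", "cx", "cy" (pixels), "xyz" and "orientation" of the camera in the world. Camera axes: x right, y down, z forward; pixel columns grow to the right and rows downward; lengths in m; the calibration is good to about 2 mm. A picture is of the moment at which its call begins. camera_params takes no time and is no camera call.
- r.finish_job(): hands the job in, once; it reports no verdict.
The state is a dict: "time_s": time; "joints": joint angles; "joint_velocities": joint speeds; "effort": joint torques, N m; "tcp_pos": TCP position; "ee_rot": TCP orientation; "wrist_force": force on the tool from outside, world axes, zero at the start; "moment": the same for the moment, N m; "gripper_width": opening from 0.0 (shut) to 1.0 (fully open).
Only numpy, scipy, OpenCV 4.12 (cv2) and the standard library are available. Lean on these libraries where they do the work, as an engineer would, in place of code of your own. Each camera call takes 0.05 s, during which the arm holds its last target.

TASK

The tray is for golden rolls only. First take the golden roll that has tipped onto its side on the table and set it flat side down on the piece of brown paper that marks the empty place in the tray, lying the same way as the other rolls, and let go of it. Then take the red-handled tongs, close their jaws on the sides of the hot dark rye roll and lift it out until it is at least 10 cm above the table; finish while still holding it up in the tongs. Never touch the rye roll with the gripper itself, and leave everything else where it is.

Things in the scene. Friction and masses are not known exactly. Their poses are not given: they have to be found in the camera images.
- tray: Shallow white baking tray, blue rim, fixed: 128 (its x) by 308 mm (its y); floor 3 mm, rim 9 mm above the table, rim 4 mm thick. Origin: centre of its underside; z up, x roughly away from the robot. Three places in a row at y = -90, 0, +90 mm; rolls lie there with their length (x) along the tray's x.
- paper: Piece of brown baking paper on the tray floor marking the empty place, 86 by 70 mm and 0.6 mm thin (nothing to feel), long side along the tray's x. Origin: its centre, on the tray floor 3 mm above the table.
- tipped_roll: Golden hard bread roll, 60 (x) by 42 (y) by 33 mm (z), 60 g. Origin: centre of its flat brown underside; z points out of its rounded, slashed top. Starts on the table on its side: z level, y vertical, origin 21 mm up; stable so, underside roughly facing the robot. Turned about its length by over 40 degrees towards the underside and let go on its lower edge, it falls onto the underside.
- rye_roll: Dark brown, hot rye roll, hard, 60 (its x) by 42 (y) by 33 mm (z), straight sides up to about 20 mm, rounded slashed top, about 60 g. Origin: centre of its flat underside; z up. It sits in one of the tray's places, length along the tray's x. The gripper must not touch it.
- plain_roll: Golden roll, hard, 60 (its x) by 42 (y) by 33 mm (z), straight sides up to about 20 mm, rounded slashed top, about 60 g. Origin: centre of its flat underside; z up. It sits in one of the tray's places, length along the tray's x, and stays there.
- tongs: Sprung steel tongs, 200 mm long, 140 g, lying ready on the table. Origin: underside of the red hinge head at the rear, midway between the arms; x points from head to jaws, y across (closing direction), z up. Head 38 mm high, 52 mm wide, x = -12 to 12 mm. Two upright strip arms, 4 mm thick, z = 16 to 38 mm, run from head to jaws.
- jaw_centre (a point): Point midway between the two jaws of the tongs, at x = 165, z = 18 mm of the tongs' frame (same axes as the tongs). Jaws: flat steel plates from x = 141 to 189 mm, z = 0 to 36 mm, 4 mm thick; 72 mm apart inside when open. Lying on the table the jaws' lower edges rest on it.
- squeeze (a joint): How far each tong arm is squeezed in (rad), both arms moving alike: 0 = open (jaws 72 mm apart), about 0.09 = jaws on a 42 mm roll, the jaws then parallel, 0.16 = fully shut (jaws about 19 mm apart).
- red_spoon: Red plastic spoon lying on the table. Bystander.
- jam_jar: Amber jar with a green cap, 68 mm across, 100 mm high. Bystander. Origin: centre of its underside.
- mug: White mug, 80 mm across, 90 mm high. Bystander. Origin: centre of its underside.
- tongs_grip (a point): Where to grip the tongs from above, and their balance point: midway between the arms at the red patches, x = 83, z = 30 mm of the tongs' frame (same axes). Over the arms' outsides: 66 mm open, 51 mm with a roll in the jaws. Spring force there per arm: 10 N to begin closing, 16 N on a roll. Held at 58 to 61 mm they are carried firmly, jaws still 55 to 62 mm apart; a strong grip shuts them.
There are look-alikes about, which are no part of the job. What is shaped like the tipped_roll but green is not meant.

How it is judged (in metres and radians):
On the way, in this order (a step that is already met when the one before it is completed fails the run):
1. the tipped golden roll sits flat side down on the paper in the tray, lying like the others, released (horizontal distance between tipped_roll and paper below 0.02 m and angle between tipped_roll's own z axis and vertical below 0.12 rad and angle between the x axis of tipped_roll and the x axis of tray, either way round below 0.3 rad and z of tipped_roll in the frame of tray between -0.003 and 0.008 m and linear speed of tipped_roll below 0.03 m/s and contact force between tipped_roll and the fingers below 0.1 N), for 0.2 s.
2. the rye roll is lifted between the jaws of the tongs (height (world z) of rye_roll above 0.09 m and x of rye_roll in the frame of jaw_centre between -0.035 and 0.035 m and y of rye_roll in the frame of jaw_centre between -0.02 and 0.02 m and z of rye_roll in the frame of jaw_centre between -0.05 and 0.03 m and contact force between each of rye_roll, the fingers and tongs above 0.5 N and value of joint squeeze above 0.04 rad and contact force between rye_roll and the arm below 0.1 N and contact force between rye_roll and the fingers below 0.1 N and contact force between rye_roll and red_spoon below 0.1 N and contact force between rye_roll and jam_jar below 0.1 N and contact force between rye_roll and mug below 0.1 N and contact force between rye_roll and plain_roll below 0.1 N and contact force between rye_roll and tipped_roll below 0.1 N), for 0.2 s.
At the end, for the whole second after the job is handed in: Golden roll released flat (within 7 deg) on the tray, within 20 mm of the paper's centre and 17 deg of the tray's x; rye roll over 90 mm above the table between the tongs' jaws, touched by them alone, gripper squeezing the tongs (squeeze over 0.04); other golden roll moved under 30 mm (all of step 1 and all of step 2 and distance of plain_roll from where it was at the start of the episode below 0.03 m); the arm keeps its last pose, push and grip.
It fails at once if the rye roll is touched by the gripper or arm (contact force between rye_roll and the fingers above 0.5 N or contact force between rye_roll and the arm above 0.5 N).
It fails at once if a bystander is moved more than 30 mm (distance of any of red_spoon, jam_jar, mug, plain_roll from where it was at the start of the episode above 0.03 m).
It also fails if it takes over 72 s, if anything falls off the work surface, if the arm or the gripper's body presses on something with over 40 N, if the wrist force passes 120 N, or if a joint passes its speed limit or range.

## Working session

There is one attempt and no reset: what is moved stays moved. The work goes in short steps, Python scripts to look and compute and a tool call to move; the robot and the scene stay as the last step left them, time stands still between calls to the robot, and variables do not carry over. Pictures are saved under pics/ and viewed, and the job is handed in when it is done.

Besides the shell and the picture viewer there is one more tool, called after "Call:" as name(argument=value, ...) on one line, values as JSON. move_arm: Moves the arm, as the interface text tells. Its arguments: {"type":"object","properties":{"increments":{"type":"string"}},"required":["increments"]}

```bash
ls -la; mkdir -p pics
python3 - <<'E'
from station import sense, capture, camera_params, r
import cv2, numpy as np
s=sense(); 
for k,v in s.items(): print(k,np.round(v,4).tolist())
print('pinch',r.pinch_z)
for n in ("side","top"):
    p=camera_params(n); print(n,{k:np.round(v,4).tolist() for k,v in p.items()})
    im,d=capture(n); cv2.imwrite(f'pics/{n}0.png',im[:,:,::-1]); np.save(f'{n}0_d.npy',d); np.save(f'{n}0_i.npy',im)
E
```

```text
total 12
drwxr-xr-x  3 agent agent 4096 Dec  7 01:58 .
drwxr-xr-x 23 root  root  4096 Dec  7 01:58 ..
drwxr-xr-x  2 agent agent 4096 Dec  7 01:58 pics
time_s 0.0
joints [86.782, 22.0909, 0.3786, -0.0304, -68.4112, -14.8174]
joint_velocities [-0.0514, -0.0471, -0.0094, 0.0266, 0.0316, 0.101]
effort [0.0002, -39.0657, 18.74, 4.2197, 0.011, -0.0002]
tcp_pos [0.1933, 0.5937, 0.2214]
ee_rot [[-0.9508, -0.0006, -0.3098], [0.3098, -0.0021, -0.9508], [-0.0001, -1.0, 0.0022]]
wrist_force [0.2741, -0.2718, 0.0886]
moment [-0.0132, 0.0384, -0.0161]
gripper_width 1.0013
pinch 0.0187
side {'fx': 437.5402, 'fy': 437.5402, 'cx': 259.3461, 'cy': 191.3727, 'xyz': [0.1977, -1.0156, 1.0115], 'orientation': [[0.9506, -0.1898, 0.2457], [-0.3097, -0.6354, 0.7074], [0.0219, -0.7485, -0.6628]]}
top {'fx': 480.8294, 'fy': 480.8294, 'cx': 261.9693, 'cy': 192.4823, 'xyz': [0.3595, 0.0251, 1.3861], 'orientation': [[0.0234, -0.9901, 0.1382], [-0.9997, -0.0235, 0.0013], [0.002, -0.1382, -0.9904]]}
```

View pics/top0.png

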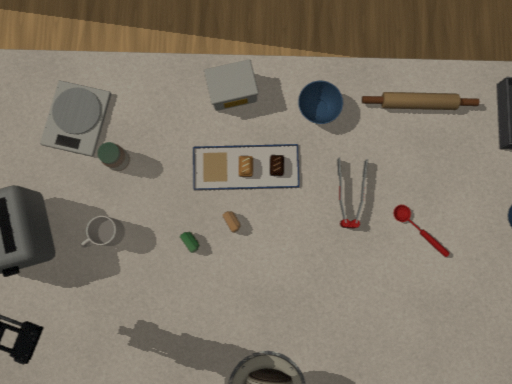

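View pics/side0.png

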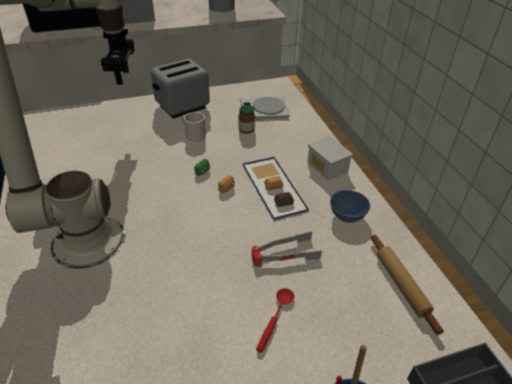

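The top view shows the tray at columns 193–299, rows 145–190. The paper is at (215,167), the plain roll at (246,166) and the rye roll at (277,165). The tipped golden roll is at (231,222), with a green look-alike at (190,242). The tongs' head is at (349,224) and their jaws are near row 160. Next I'll measure these.

```bash
cat > h.py <<'E'
import numpy as np, cv2
from station import sense, capture, camera_params, r
def ray(cam,u,v):
    p=camera_params(cam); R=np.array(p['orientation']); o=np.array(p['xyz'])
    return o, R@np.array([(u-p['cx'])/p['fx'],(v-p['cy'])/p['fy'],1.])
def onz(cam,u,v,z):
    o,d=ray(cam,u,v); return o+d*(z-o[2])/d[2]
def cloud(cam,depth):
    p=camera_params(cam); R=np.array(p['orientation']); o=np.array(p['xyz'])
    v,u=np.mgrid[:depth.shape[0],:depth.shape[1]]
    P=np.stack([(u-p['cx'])/p['fx']*depth,(v-p['cy'])/p['fy']*depth,depth],-1)
    return P@R.T+o
E
python3 - <<'E'
from h import *
im=np.load('top0_i.npy')
cv2.imwrite('pics/topz.png',cv2.resize(im[130:260,175:385,::-1],None,fx=3.8,fy=3.8,interpolation=cv2.INTER_CUBIC))
im2=np.load('side0_i.npy')
cv2.imwrite('pics/sidez.png',cv2.resize(im2[145:275,190:330,::-1],None,fx=4.5,fy=4.5,interpolation=cv2.INTER_CUBIC))
E
```

```text
(no output)
```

View pics/topz.png

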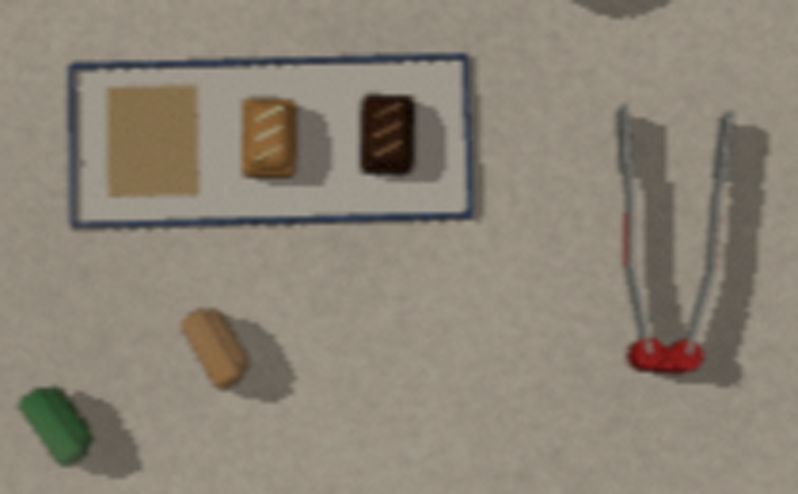

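View pics/sidez.png

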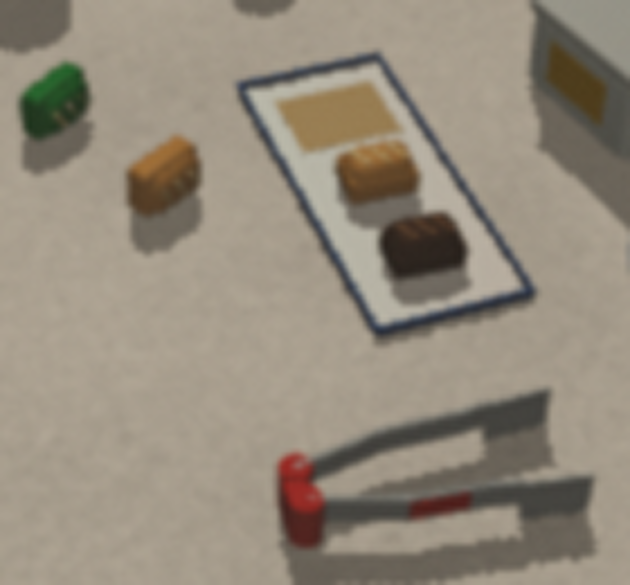

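Run:
```python
from h import *
im=np.load('top0_i.npy'); d=np.load('top0_d.npy'); C=cloud('top',d)
hsv=cv2.cvtColor(im,cv2.COLOR_RGB2HSV)
def comps(mask,u0,u1,v0,v1,name,z):
    m=np.zeros(mask.shape,np.uint8); m[v0:v1,u0:u1]=mask[v0:v1,u0:u1]
    n,l,s,c=cv2.connectedComponentsWithStats(m)
    k=1+np.argmax(s[1:,4]); P=C[l==k]
    cnt=max(cv2.findContours((l==k).astype(np.uint8),0,2)[0],key=cv2.contourArea)
    W=np.array([onz('top',u,v,z)[:2] for u,v in cnt[:,0].astype(float)]).astype(np.float32)
    print(name,s[k],'px',c[k].round(1),'z5,50,95',np.percentile(P[:,2],[5,50,95]).round(4),'xy',P[:,:2].mean(0).round(4),'rect',cv2.minAreaRect(W*1000))
    return l==k
H,S,V=[hsv[...,i] for i in range(3)]
table=C[210:240,260:320,2]; print('table z',np.median(table))
for u,v in [(231,222),(215,167),(246,166),(277,165),(205,150),(349,224),(340,190)]: print(u,v,hsv[v,u],C[v,u].round(3))
gold=((H<25)&(S>95)).astype(np.uint8)
comps(gold,215,250,200,235,'tipped',0.035)
comps(gold,200,232,150,185,'paper',0.0036)
comps(gold,234,258,150,185,'plain',0.03)
comps((V<70).astype(np.uint8),266,290,150,180,'rye',0.03)
comps(((H>100)&(H<130)&(S>60)).astype(np.uint8),185,305,140,195,'rim',0.009)
comps((((H<8)|(H>172))&(S>140)).astype(np.uint8),330,370,210,235,'head',0.036)
```

```text
table z 0.0008971484885954562
231 222 [ 16 128 137] [0.462 0.111 0.042]
215 167 [ 19 107 131] [0.624 0.166 0.006]
246 166 [ 16 145 137] [0.623 0.074 0.038]
277 165 [ 11 153  50] [ 0.628 -0.014  0.038]
205 150 [ 17  29 157] [0.674 0.197 0.007]
349 224 [  0 199 114] [ 0.464 -0.219  0.038]
340 190 [  6  64 103] [ 0.56  -0.194  0.039]
tipped [223 212  17  20 207] px [231.4 220.9] z5,50,95 [0.0333 0.0418 0.0482] xy [0.4637 0.1096] rect ((466.0321350097656, 110.34980773925781), (58.20621871948242, 30.15764617919922), 30.070589065551758)
paper [204 153  23  28 616] px [214.7 166.7] z5,50,95 [0.0001 0.0049 0.0099] xy [0.6244 0.1664] rect ((625.9606323242188, 166.0684814453125), (81.1967544555664, 64.15957641601562), 2.2975618839263916)
plain [239 156  14  21 272] px [245.5 166. ] z5,50,95 [0.0216 0.034  0.0402] xy [0.6237 0.0758] rect ((624.3984985351562, 75.92292022705078), (58.46613311767578, 37.399173736572266), 1.5075695514678955)
rye [270 155  14  21 258] px [276.6 165.2] z5,50,95 [0.0218 0.033  0.0397] xy [ 0.6285 -0.0132] rect ((629.439453125, -13.048864364624023), (58.5069580078125, 37.408966064453125), 1.2112200260162354)
rim [247 186  36   2  37] px [264.9 187. ] z5,50,95 [0.0056 0.0096 0.0138] xy [0.5679 0.0188] rect ((569.32373046875, 19.93364715576172), (2.930180072784424, 101.37449645996094), 1.360701084136963)
head [341 219  19   9 119] px [349.7 223.6] z5,50,95 [0.0297 0.0374 0.0425] xy [ 0.4654 -0.2216] rect ((466.98297119140625, -222.6209259033203), (22.51449966430664, 50.62132263183594), 0.04209578037261963)
```

Run:
```python
from h import *
im=np.load('top0_i.npy'); d=np.load('top0_d.npy'); C=cloud('top',d)
f=lambda x,y:(x/3.8+175-.37,y/3.8+130-.37)
for n,p,z in [('rimTL',(70,63),.009),('TR',(468,55),.009),('BL',(73,227),.009),('BR',(473,216),.009),('tipL',(622,106),.036),('tipR',(728,114),.036),('head',(666,355),.037),('headL',(629,355),.03),('headR',(704,355),.03)]:
    print(n,onz('top',*f(*p),z).round(4))
# tongs points: height >0.02 in region
m=np.zeros(d.shape,bool); m[150:235,330:372]=True
m&=(C[...,2]>0.025)&(C[...,2]<.06)
P=C[m]; print(len(P),P.min(0).round(3),P.max(0).round(3))
for lo in np.arange(.45,.66,.02):
    q=P[(P[:,0]>=lo)&(P[:,0]<lo+.02)]; 
    if len(q): 
        a=q[q[:,1]>-.226];b=q[q[:,1]<=-.226]
        print(lo.round(2),a[:,1].mean().round(4),b[:,1].mean().round(4),len(q))
# Tipped roll top face: cloud
hsv=cv2.cvtColor(im,cv2.COLOR_RGB2HSV)
m=np.zeros(d.shape,bool); m[205:240,215:250]=True
m&=(C[...,2]>.03)
P=C[m]; print(len(P),P.mean(0).round(4)); w,V=np.linalg.eigh(np.cov(P[:,:2].T)); print(w,V, np.degrees(np.arctan2(V[1,1],V[0,1])))
ax=V[:,1]; 
if ax[0]<0: ax=-ax
e=np.array([ax[1],-ax[0]]);t=P[:,:2]@ax;u=P[:,:2]@e
print('ax',ax,'e',e,np.percentile(t,[1,99]),np.percentile(u,[1,99]))
# side view of same
im=np.load('side0_i.npy'); d=np.load('side0_d.npy'); C=cloud('side',d)
hsv=cv2.cvtColor(im,cv2.COLOR_RGB2HSV);H,S=hsv[...,0],hsv[...,1]
m=np.zeros(d.shape,bool); m[170:198,214:238]=True; m&=(H<25)&(S>95)&(C[...,2]>.004)
P=C[m];print('side',len(P),P.min(0).round(3),P.max(0).round(3))
T=P[P[:,2]>.036]; 
t=P[:,:2]@ax;u=P[:,:2]@e
print(np.percentile(t,[1,99]),np.percentile(u,[1,99]),T.mean(0))
```

```text
rimTL [0.6837 0.232  0.009 ]
TR [ 0.6974 -0.0748  0.009 ]
BL [0.5561 0.2241 0.009 ]
BR [ 0.5718 -0.0803  0.009 ]
tipL [ 0.6542 -0.1895  0.036 ]
tipR [ 0.6499 -0.2694  0.036 ]
head [ 0.4669 -0.2221  0.037 ]
headL [ 0.4668 -0.1959  0.03  ]
headR [ 0.4682 -0.2517  0.03  ]
427 [ 0.456 -0.271  0.025] [ 0.656 -0.188  0.046]
0.45 -0.2121 -0.2359 95
0.47 -0.2079 -0.2379 62
0.49 -0.2009 -0.245 31
0.51 -0.1965 -0.2514 33
0.53 -0.1944 -0.2556 37
0.55 -0.1943 -0.2572 41
0.57 -0.1948 -0.2589 31
0.59 -0.1932 -0.2621 32
0.61 -0.1912 -0.2646 28
0.63 -0.1902 -0.2678 30
0.65 -0.1899 -0.2691 7
232 [0.4637 0.1106 0.0642]
[8.34812414e-05 5.77511079e-04] [[ 0.60152265 -0.79885575]
 [-0.79885575 -0.60152265]] -143.0209726706317
ax [0.79885575 0.60152265] e [ 0.60152265 -0.79885575] [0.30230781 0.46872763] [0.17438082 0.20714934]
side 186 [0.437 0.08  0.004] [0.491 0.132 0.048]
[0.40655159 0.46462396] [0.18036612 0.21293893] [0.46452037 0.10606069 0.04087321]
```

Run:
```python
from h import *
for cam,sl in (('top',(205,240,215,250)),('side',(170,198,214,238))):
    im=np.load(cam+'0_i.npy'); d=np.load(cam+'0_d.npy'); C=cloud(cam,d)
    hsv=cv2.cvtColor(im,cv2.COLOR_RGB2HSV);H,S=hsv[...,0],hsv[...,1]
    m=np.zeros(d.shape,bool); m[sl[0]:sl[1],sl[2]:sl[3]]=True
    m&=(C[...,2]>.032)&(C[...,2]<.06)&(H<25)&(S>85)
    P=C[m]; w,V=np.linalg.eigh(np.cov(P[:,:2].T)); ax=V[:,1]*np.sign(V[0,1]); e=np.array([ax[1],-ax[0]])
    t=P[:,:2]@ax;u=P[:,:2]@e
    for q in (2,98): pass
    a=np.percentile(t,[2,98]);b=np.percentile(u,[2,98]);c=ax*a.mean()+e*b.mean()
    print(cam,len(P),'ang',np.degrees(np.arctan2(ax[1],ax[0])).round(1),a,b,'c',c.round(4), np.median(P[:,2]))
    # minAreaRect of pts at z
    print(cv2.minAreaRect((P[:,:2]*1000).astype(np.float32)))
```

```text
top 203 ang 31.2 [0.4286157  0.48299122] [0.13195354 0.1604792 ] c [0.4656 0.1111] 0.041809720837434394
((466.3915100097656, 111.45600128173828), (58.695560455322266, 30.211101531982422), 33.0342903137207)
side 119 ang 31.1 [0.42532469 0.4821941 ] [0.13415433 0.16622184] c [0.4662 0.1056] 0.03977343688203561
((466.8853759765625, 104.53941345214844), (60.732242584228516, 35.789390563964844), 31.610790252685547)
```

```bash
cat >> h.py <<'E'
from scipy.spatial.transform import Rotation as Ro
UP=np.array([0,0,1.])
def Rpose(ang,tilt=0):
    """jaw direction (tool z) at world angle ang (deg); tilt>0 turns e->up, e=jaw line turned so e=(sin,-cos) of (ang-180)"""
    a=np.radians(ang); z=np.array([np.cos(a),np.sin(a),0]); y=-UP; x=np.cross(y,z)
    R=np.stack([x,y,z],1)
    b=np.radians(ang-180); e=np.array([np.sin(b),-np.cos(b),0])
    ax=np.cross(e,UP)
    return Ro.from_rotvec(ax*np.radians(tilt)).as_matrix()@R
def rel(tcp,R):
    s=sense(); p=np.array(s['tcp_pos']); R0=np.array(s['ee_rot'])
    sh=R0.T@(np.array(tcp)-p); rv=Ro.from_matrix(R0.T@R).as_rotvec()
    print('shift',sh.round(4).tolist(),'|',round(float(np.linalg.norm(sh)),3),'turn',rv.round(4).tolist(),'deg',round(float(np.degrees(np.linalg.norm(rv))),1))
def relg(g,R): # grasp point
    rel(np.array(g)+R[:,1]*r.pinch_z,R)
def st():
    s=sense(); R=np.array(s['ee_rot']); p=np.array(s['tcp_pos'])
    print('t',round(s['time_s'],2),'tcp',p.round(4),'grasp',(p-R[:,1]*r.pinch_z).round(4),'w',round(s['gripper_width']*87,1),'F',np.round(s['wrist_force'],2),'j',np.round(s['joints'],1)); print(R.round(3))
E
python3 - <<'E'
from h import *
print(Rpose(-149,0).round(3))
relg((.466,.1085,.22),Rpose(-149,0))
relg((.466,.1085,.026+.08),Rpose(-149,-20))
print(Rpose(-149,-20).round(3))
E
```

```text
[[-0.515  0.    -0.857]
 [ 0.857  0.    -0.515]
 [ 0.    -1.     0.   ]]
shift [-0.4096, 0.021, 0.3769] | 0.557 turn [-0.0017, 0.7148, -0.0007] deg 41.0
shift [-0.4048, 0.1339, 0.3725] | 0.566 turn [-0.1265, 0.7071, -0.3348] deg 45.4
[[-0.484 -0.176 -0.857]
 [ 0.805  0.293 -0.515]
 [ 0.342 -0.94   0.   ]]
```

Call:
move_arm(increments="-1 -0.03 0.0 0.03 0 0.05 0; -1 -0.07 0.0 0.065 0 0.13 0; -1 -0.11 0.0 0.1 0 0.2 0; -1 -0.15 0.0 0.135 0 0.27 0; -1 -0.19 0.0 0.17 0 0.35 0; -1 -0.22 0.0 0.205 0 0.42 0; -1 -0.25 0.01 0.235 0 0.49 0; -1 -0.28 0.01 0.26 0 0.55 0")

```text
time_s: 0.9
tcp_pos: [0.3787, 0.2572, 0.2115]
ee_rot: [[-0.646, -0.002, -0.763], [0.763, -0.002, -0.646], [0.0, -1.0, 0.003]]
wrist_force: [0.5, 0.3, -0.0]
gripper_width: 1.002
```

Run:
```python
from h import *
st()
relg((.466,.1085,.026+.08),Rpose(-149,-20))
```

```text
t 0.9 tcp [0.3787 0.2572 0.2115] grasp [0.3787 0.2572 0.2302] w 87.1 F [ 0.52  0.26 -0.01] j [ 54.6   6.2 -22.8  -0.1 -61.2 -14.3]
[[-0.646 -0.002 -0.763]
 [ 0.763 -0.002 -0.646]
 [ 0.    -1.     0.003]]
shift [-0.1636, 0.1231, 0.0281] | 0.207 turn [-0.0309, 0.1596, -0.3484] deg 22.0
```

Call:
move_arm(increments="-1 -0.03 0.02 0.005 -0.005 0.03 -0.06; -1 -0.065 0.045 0.011 -0.01 0.06 -0.13; -1 -0.1 0.07 0.017 -0.02 0.1 -0.2; -1 -0.13 0.095 0.022 -0.025 0.13 -0.27; -1 -0.15 0.115 0.026 -0.03 0.15 -0.32; -1 -0.163 0.123 0.028 -0.031 0.16 -0.348; -1 -0.163 0.123 0.028 -0.031 0.16 -0.348; -1 -0.163 0.123 0.028 -0.031 0.16 -0.348")

```text
time_s: 1.7
tcp_pos: [0.4635, 0.1178, 0.0891]
ee_rot: [[-0.486, -0.175, -0.856], [0.804, 0.294, -0.517], [0.342, -0.94, -0.002]]
wrist_force: [-0.1, 1.0, 0.5]
gripper_width: 0.999
```

Run:
```python
from h import *
st()
relg((.466,.1085,.026+.08),Rpose(-149,-20))
relg((.466,.1085,.026),Rpose(-149,-20))
for n in ("side","top"):
    im,d=capture(n); np.save(n+'1_d.npy',d); np.save(n+'1_i.npy',im)
a=cv2.resize(np.load('side1_i.npy')[80:220,150:300,::-1],None,fx=3,fy=3); b=cv2.resize(np.load('top1_i.npy')[170:310,150:300,::-1],None,fx=3,fy=3)
b=b[:a.shape[0]]; cv2.imwrite('pics/p1.png',np.hstack([a,b])[:, :800])
```

```text
t 1.7 tcp [0.4635 0.1178 0.0891] grasp [0.4668 0.1123 0.1067] w 87.0 F [-0.11  1.04  0.5 ] j [ 19.5  21.2 -17.  -23.3 -58.1  25.1]
[[-0.486 -0.175 -0.856]
 [ 0.804  0.294 -0.517]
 [ 0.342 -0.94  -0.002]]
shift [-0.0029, -0.0003, 0.0027] | 0.004 turn [0.0008, 0.0022, -0.0001] deg 0.1
shift [-0.0302, 0.0749, 0.0028] | 0.081 turn [0.0008, 0.0022, -0.0001] deg 0.1
```

View pics/p1.png

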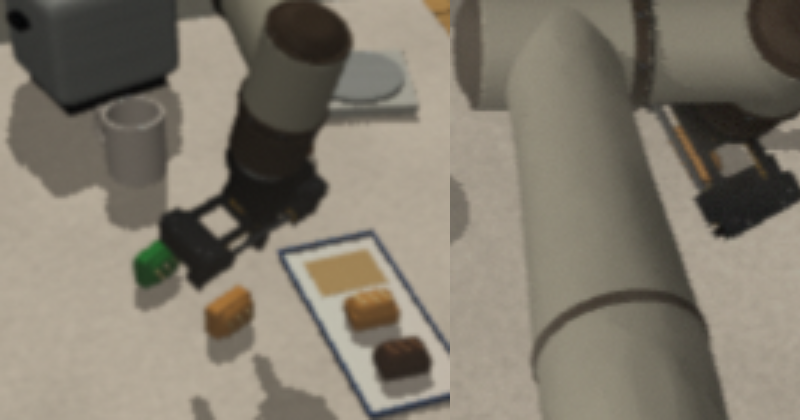

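The side view shows the gripper above the tipped roll, which is still undisturbed, and nothing is in the way. Descending.

Call:
move_arm(increments="-1 -0.008 0.015 0.003 0 0 0; -1 -0.015 0.032 0.003 0 0 0; -1 -0.021 0.048 0.003 0 0 0; -1 -0.026 0.062 0.003 0 0 0; -1 -0.030 0.075 0.003 0 0 0; -1 -0.030 0.075 0.003 0 0 0; -1 -0.030 0.075 0.003 0 0 0")

```text
time_s: 2.5
tcp_pos: [0.4627, 0.1148, 0.0089]
ee_rot: [[-0.488, -0.175, -0.855], [0.803, 0.294, -0.518], [0.342, -0.94, -0.003]]
wrist_force: [-0.9, 0.9, 0.5]
gripper_width: 0.996
```

Run:
```python
from h import *
st()
relg((.466,.1085,.026),Rpose(-149,-20))
im,d=capture("side"); cv2.imwrite('pics/p2.png',cv2.resize(im[110:220,170:300,::-1],None,fx=5,fy=5,interpolation=cv2.INTER_CUBIC))
```

```text
t 2.5 tcp [0.4627 0.1148 0.0089] grasp [0.466  0.1093 0.0265] w 86.7 F [-0.88  0.95  0.54] j [ 18.9  28.3 -19.9 -26.2 -49.3  30.9]
[[-0.488 -0.175 -0.855]
 [ 0.803  0.294 -0.518]
 [ 0.342 -0.94  -0.003]]
shift [-0.0008, 0.0002, 0.0004] | 0.001 turn [0.0014, 0.0044, -0.0003] deg 0.3
```

View pics/p2.png

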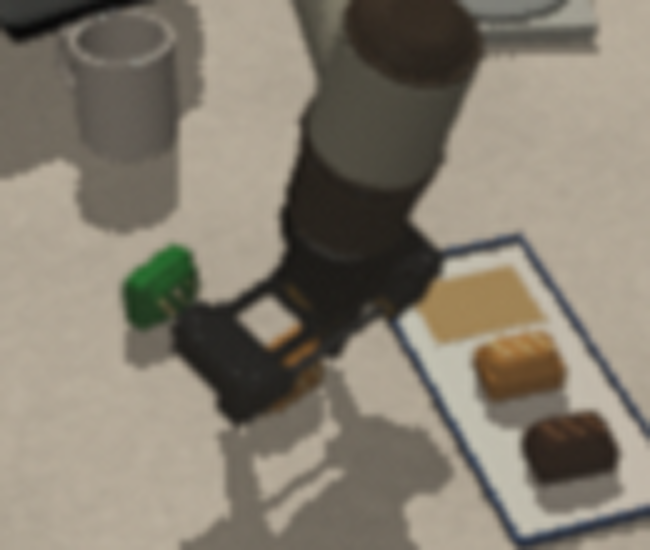

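The roll is between the fingers, near (300,380) in the crop. Closing.

Call:
move_arm(increments="0.1 0 0 0 0 0 0; 0.4 0 0 0 0 0 0; 0.7 0 0 0 0 0 0; 1 0 0 0 0 0 0; 1 0 0 0 0 0 0; 1 0 0 0 0 0 0; 1 0 0 0 0 0 0")

```text
time_s: 3.25
tcp_pos: [0.4627, 0.1145, 0.009]
ee_rot: [[-0.487, -0.175, -0.856], [0.804, 0.294, -0.518], [0.342, -0.94, -0.003]]
wrist_force: [-0.0, -0.7, 1.6]
gripper_width: 0.692
```

Run:
```python
from h import *
st()
```

```text
t 3.25 tcp [0.4627 0.1145 0.009 ] grasp [0.466  0.109  0.0266] w 60.2 F [-0.01 -0.72  1.58] j [ 18.8  28.3 -19.9 -26.2 -49.3  30.9]
[[-0.487 -0.175 -0.856]
 [ 0.804  0.294 -0.518]
 [ 0.342 -0.94  -0.003]]
```

Call:
move_arm(increments="1 0.003 -0.009 0 0 0 0; 1 0.012 -0.033 0 0 0 0; 1 0.022 -0.060 0 0 0 0; 1 0.031 -0.085 0 0 0 0; 1 0.038 -0.105 0 0 0 0; 1 0.041 -0.113 0 0 0 0; 1 0.041 -0.113 0 0 0 0")

```text
time_s: 3.95
tcp_pos: [0.4629, 0.1145, 0.1302]
ee_rot: [[-0.488, -0.172, -0.856], [0.803, 0.295, -0.517], [0.341, -0.94, -0.006]]
wrist_force: [-0.6, -0.4, -1.3]
gripper_width: 0.686
```

Run:
```python
from h import *
st()
im,d=capture("side"); cv2.imwrite('pics/p3.png',cv2.resize(im[80:210,150:300,::-1],None,fx=4.5,fy=4.5,interpolation=cv2.INTER_CUBIC))
relg((.626,.166,.14),Rpose(-177.2,0))
relg((.626,.166,.14),Rpose(-177.2,55))
```

```text
t 3.95 tcp [0.4629 0.1145 0.1302] grasp [0.4661 0.1089 0.1478] w 59.7 F [-0.61 -0.38 -1.31] j [ 19.3  17.9 -15.1 -22.1 -62.8  23.1]
[[-0.488 -0.172 -0.856]
 [ 0.803  0.295 -0.517]
 [ 0.341 -0.94  -0.006]]
shift [-0.0409, -0.0062, -0.167] | 0.172 turn [-0.0835, 0.4902, 0.3428] deg 34.6
shift [-0.0508, -0.0183, -0.1597] | 0.169 turn [0.1627, 0.5058, 1.2815] deg 79.5
```

View pics/p3.png

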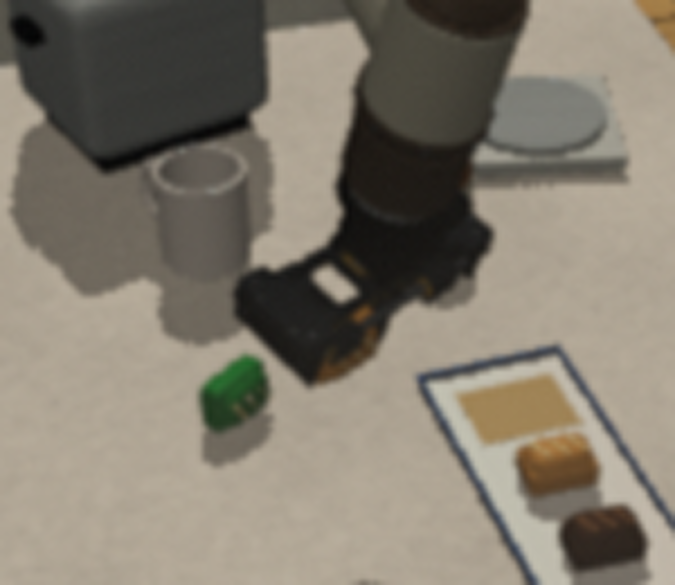

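The roll is held and off the table. Moving it above the paper.

Call:
move_arm(increments="1 -0.005 -0.001 -0.02 -0.01 0.06 0.045; 1 -0.011 -0.002 -0.045 -0.02 0.14 0.1; 1 -0.018 -0.004 -0.075 -0.035 0.22 0.155; 1 -0.025 -0.006 -0.105 -0.05 0.3 0.21; 1 -0.032 -0.007 -0.13 -0.065 0.38 0.27; 1 -0.037 -0.008 -0.15 -0.075 0.44 0.31; 1 -0.041 -0.009 -0.167 -0.083 0.49 0.343; 1 -0.041 -0.009 -0.167 -0.083 0.49 0.343")

```text
time_s: 4.8
tcp_pos: [0.6269, 0.1661, 0.1206]
ee_rot: [[-0.051, -0.004, -0.999], [0.999, -0.003, -0.051], [-0.003, -1.0, 0.004]]
wrist_force: [-1.6, -1.0, -1.7]
gripper_width: 0.685
```

Run:
```python
from h import *
st()
relg((.626,.1664,.14),Rpose(-177.2,28))
relg((.626,.1664,.14),Rpose(-177.2,57))
```

```text
t 4.8 tcp [0.6269 0.1661 0.1206] grasp [0.627  0.1661 0.1393] w 59.6 F [-1.65 -0.95 -1.7 ] j [ 29.1  29.1  -3.5   0.  -57.7 -26.2]
[[-0.051 -0.004 -0.999]
 [ 0.999 -0.003 -0.051]
 [-0.003 -1.     0.004]]
shift [-0.0084, -0.0028, 0.0009] | 0.009 turn [-0.0037, 0.0028, 0.4859] deg 27.8
shift [-0.0153, -0.0091, 0.0009] | 0.018 turn [-0.003, 0.0037, 0.992] deg 56.8
```

Call:
move_arm(increments="1 -0.002 0 0 0 0 0.08; 1 -0.004 -0.001 0 0 0 0.2; 1 -0.006 -0.001 0 0 0 0.32; 1 -0.008 -0.002 0.001 0 0 0.44; 1 -0.010 -0.003 0.001 0 0 0.55; 1 -0.012 -0.004 0.001 0 0 0.66; 1 -0.013 -0.006 0.001 0 0 0.76; 1 -0.014 -0.007 0.001 0 0 0.86")

```text
time_s: 5.6
tcp_pos: [0.6257, 0.1505, 0.13]
ee_rot: [[-0.035, 0.036, -0.999], [0.648, -0.76, -0.05], [-0.761, -0.649, 0.003]]
wrist_force: [0.2, -0.7, -0.2]
gripper_width: 0.688
```

Run:
```python
from h import *
st()
relg((.626,.1664,.14),Rpose(-177.2,57))
im,d=capture("side"); cv2.imwrite('pics/p4.png',cv2.resize(im[60:210,190:340,::-1],None,fx=4,fy=4,interpolation=cv2.INTER_CUBIC))
```

```text
t 5.6 tcp [0.6257 0.1505 0.13  ] grasp [0.625  0.1647 0.1421] w 59.8 F [ 0.19 -0.66 -0.18] j [ 42.1  40.6  -9.2  36.7 -79.5 -59.3]
[[-0.035  0.036 -0.999]
 [ 0.648 -0.76  -0.05 ]
 [-0.761 -0.649  0.003]]
shift [0.0002, -0.0001, -0.0011] | 0.001 turn [-0.0014, 0.0032, 0.1297] deg 7.4
```

View pics/p4.png

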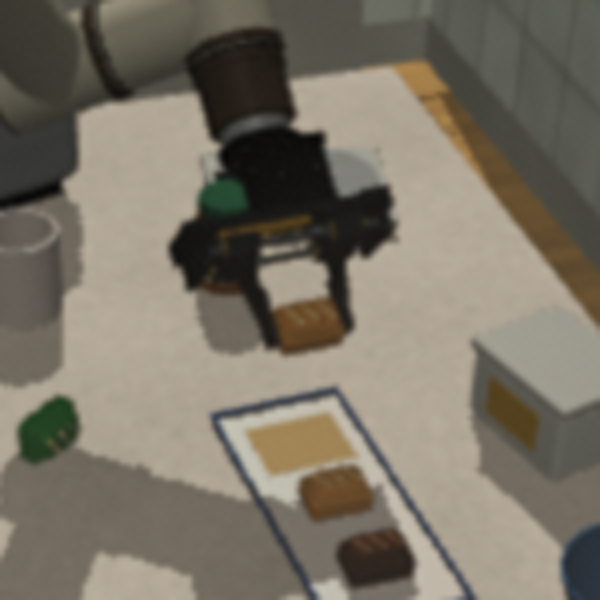

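Run:
```python
from h import *
print('jar top',onz('top',110,153,.1),'mug',onz('top',101,230,.09), 'scale', onz('top',75,118,.04))
g=.028
relg((.626,.1664,.06),Rpose(-177.2,57))
relg((.626,.1664,g),Rpose(-177.2,57))
```

```text
jar top [0.6379258  0.44407884 0.1       ] mug [0.42818867 0.45733594 0.09      ] scale [0.75156286 0.57149061 0.04      ]
shift [0.0588, 0.0502, -0.0023] | 0.077 turn [-0.0017, 0.0082, 0.1238] deg 7.1
shift [0.0832, 0.0708, -0.0025] | 0.109 turn [-0.0017, 0.0082, 0.1238] deg 7.1
```

Call:
move_arm(increments="1 0.010 0.009 0 0 0.003 0.04; 1 0.024 0.020 -0.001 0 0.006 0.08; 1 0.038 0.032 -0.002 0 0.008 0.12; 1 0.050 0.043 -0.002 0 0.008 0.124; 1 0.059 0.050 -0.002 0 0.008 0.124; 1 0.059 0.050 -0.002 0 0.008 0.124")

```text
time_s: 6.25
tcp_pos: [0.6277, 0.1508, 0.052]
ee_rot: [[-0.022, 0.038, -0.999], [0.552, -0.833, -0.044], [-0.833, -0.553, -0.003]]
wrist_force: [-0.1, 0.2, -1.0]
gripper_width: 0.685
```

Run:
```python
from h import *
st()
relg((.626,.1664,.03),Rpose(-177.2,57))
relg((.626,.1664,.026),Rpose(-177.2,57))
im,d=capture("side"); cv2.imwrite('pics/p5.png',cv2.resize(im[60:210,190:340,::-1],None,fx=4,fy=4,interpolation=cv2.INTER_CUBIC))
```

```text
t 6.25 tcp [0.6277 0.1508 0.052 ] grasp [0.627  0.1663 0.0623] w 59.6 F [-0.12  0.23 -1.  ] j [ 42.9  48.8 -10.9  40.5 -78.2 -67. ]
[[-0.022  0.038 -0.999]
 [ 0.552 -0.833 -0.044]
 [-0.833 -0.553 -0.003]]
shift [0.0268, 0.0178, 0.0011] | 0.032 turn [-0.0028, -0.0052, 0.0096] deg 0.6
shift [0.0301, 0.02, 0.0011] | 0.036 turn [-0.0028, -0.0052, 0.0096] deg 0.6
```

View pics/p5.png

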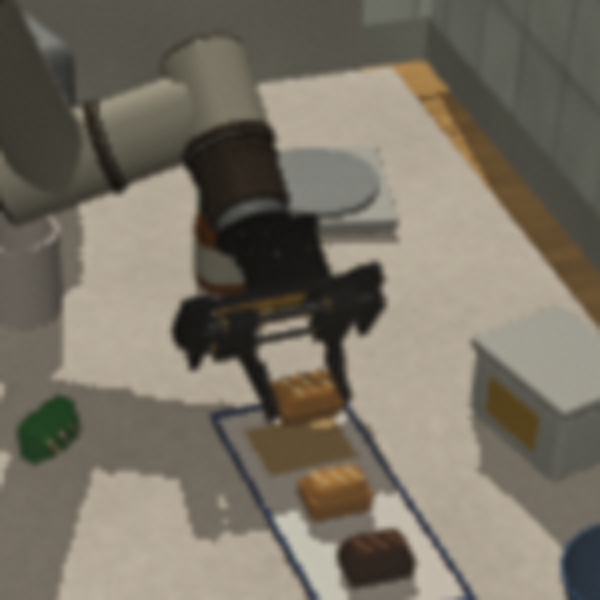

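Run:
```python
from h import *
relg((.626,.1648,.036),Rpose(-177.2,50))
relg((.626,.1648,.030),Rpose(-177.2,50))
```

```text
shift [0.0241, 0.0168, 0.0018] | 0.029 turn [-0.001, -0.0068, -0.1118] deg 6.4
shift [0.0291, 0.0201, 0.0018] | 0.035 turn [-0.001, -0.0068, -0.1118] deg 6.4
```

Call:
move_arm(increments="1 0.006 0.004 0.001 0 -0.003 -0.04; 1 0.012 0.008 0.002 0 -0.006 -0.09; 1 0.018 0.012 0.002 0 -0.007 -0.112; 1 0.022 0.015 0.002 0 -0.007 -0.112; 1 0.025 0.017 0.002 0 -0.007 -0.112; 1 0.025 0.017 0.002 0 -0.007 -0.112")

```text
time_s: 6.9
tcp_pos: [0.6264, 0.1512, 0.0227]
ee_rot: [[-0.032, 0.037, -0.999], [0.641, -0.766, -0.049], [-0.767, -0.642, 0.001]]
wrist_force: [0.6, 0.4, -1.3]
gripper_width: 0.688
```

Run:
```python
from h import *
st()
relg((.626,.1648,.030),Rpose(-177.2,50))
im,d=capture("side"); cv2.imwrite('pics/p6.png',cv2.resize(im[120:210,220:320,::-1],None,fx=6,fy=6,interpolation=cv2.INTER_CUBIC))
```

```text
t 6.9 tcp [0.6264 0.1512 0.0227] grasp [0.6258 0.1655 0.0347] w 59.8 F [ 0.56  0.42 -1.27] j [ 42.   48.1 -12.4  38.9 -71.3 -66.2]
[[-0.032  0.037 -0.999]
 [ 0.641 -0.766 -0.049]
 [-0.767 -0.642  0.001]]
shift [0.0032, 0.0036, -0.0002] | 0.005 turn [-0.0004, 0.0005, -0.0011] deg 0.1
```

View pics/p6.png

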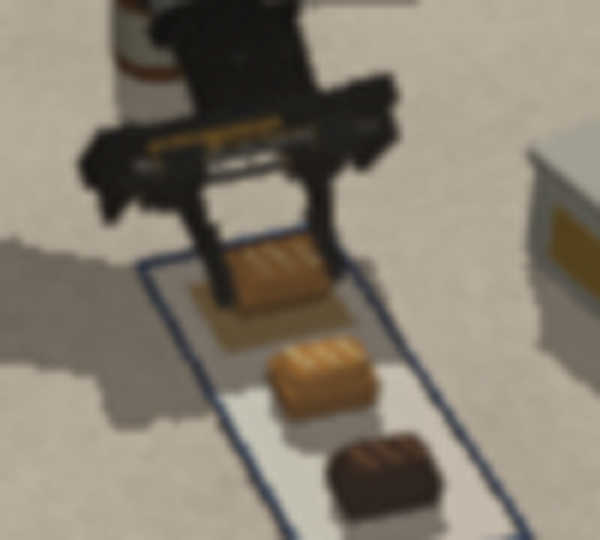

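Call:
move_arm(increments="1 0.001 0.0012 0 0 0 0; 1 0.0022 0.0024 0 0 0 0; 1 0.0032 0.0036 0 0 0 0; 1 0.0032 0.0036 0 0 0 0; 1 0.0032 0.0036 0 0 0 0")

```text
time_s: 7.45
tcp_pos: [0.6267, 0.1506, 0.0185]
ee_rot: [[-0.031, 0.037, -0.999], [0.642, -0.765, -0.049], [-0.766, -0.643, -0.0]]
wrist_force: [-0.1, -0.4, -1.3]
gripper_width: 0.685
```

Run:
```python
from h import *
st()
im,d=capture("side"); cv2.imwrite('pics/p7.png',cv2.resize(im[150:210,230:310,::-1],None,fx=8,fy=8,interpolation=cv2.INTER_CUBIC))
```

```text
t 7.45 tcp [0.6267 0.1506 0.0185] grasp [0.626  0.1649 0.0306] w 59.6 F [-0.14 -0.44 -1.32] j [ 41.9  48.4 -12.6  39.  -70.9 -66.5]
[[-0.031  0.037 -0.999]
 [ 0.642 -0.765 -0.049]
 [-0.766 -0.643 -0.   ]]
```

View pics/p7.png

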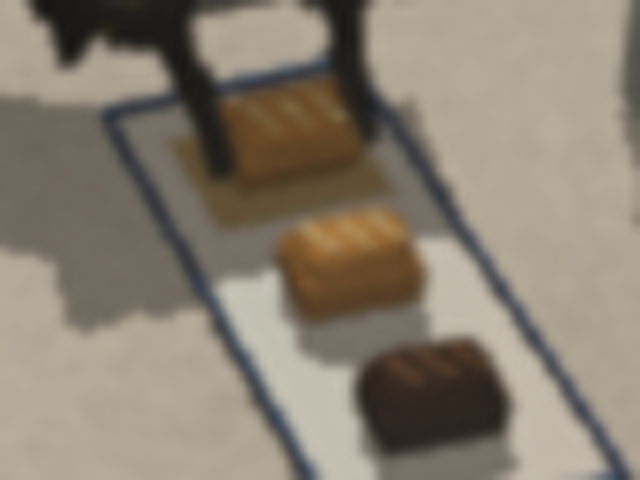

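Call:
move_arm(increments="1 0.0005 0.0014 0 0 0 0; 1 0.001 0.0027 0 0 0 0; 1 0.001 0.0027 0 0 0 0; 1 0.001 0.0027 0 0 0 0")

```text
time_s: 7.9
tcp_pos: [0.6267, 0.1491, 0.016]
ee_rot: [[-0.031, 0.037, -0.999], [0.642, -0.765, -0.049], [-0.766, -0.643, -0.0]]
wrist_force: [0.3, 1.4, -0.8]
gripper_width: 0.683
```

Call:
move_arm(increments="-0.5 0 0 0 0 0 0; -0.6 0 0 0 0 0 0; -0.7 0 0 0 0 0 0; -0.7 0 0 0 0 0 0; -0.7 0 0 0 0 0 0; -0.7 0 0 0 0 0 0")

```text
time_s: 8.5
tcp_pos: [0.6268, 0.1492, 0.0161]
ee_rot: [[-0.031, 0.038, -0.999], [0.642, -0.765, -0.049], [-0.766, -0.643, -0.0]]
wrist_force: [-0.0, -0.0, -0.1]
gripper_width: 0.848
```

Run:
```python
from h import *
st()
im,d=capture("side"); cv2.imwrite('pics/p8.png',cv2.resize(im[150:210,230:310,::-1],None,fx=8,fy=8,interpolation=cv2.INTER_CUBIC))
```

```text
t 8.5 tcp [0.6268 0.1492 0.0161] grasp [0.6261 0.1635 0.0281] w 73.8 F [-0.02 -0.03 -0.09] j [ 41.8  48.5 -12.8  39.2 -70.6 -66.7]
[[-0.031  0.038 -0.999]
 [ 0.642 -0.765 -0.049]
 [-0.766 -0.643 -0.   ]]
```

View pics/p8.png

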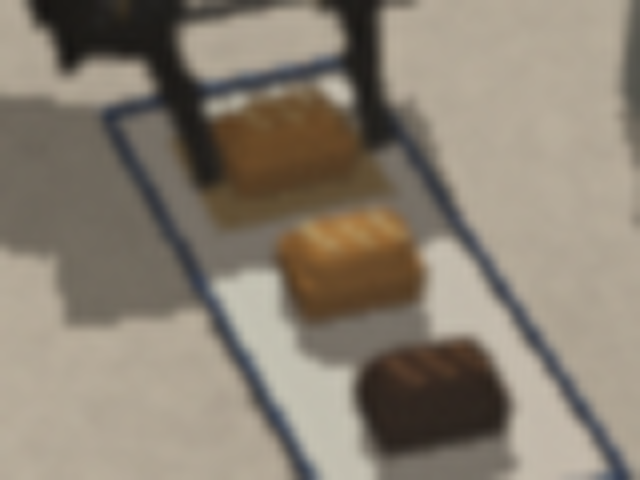

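Call:
move_arm(increments="-0.7 -0.006 -0.006 0 0 0 0; -0.7 -0.02 -0.02 0 0 0 0; -0.7 -0.042 -0.038 0 0 0 0; -0.7 -0.07 -0.06 0 0 0 0; -0.7 -0.1 -0.085 0 0 0 0; -0.7 -0.12 -0.1 0 0 0 0; -0.7 -0.125 -0.105 0 0 0 0")

```text
time_s: 9.25
tcp_pos: [0.6277, 0.1501, 0.1845]
ee_rot: [[-0.026, 0.042, -0.999], [0.646, -0.762, -0.049], [-0.763, -0.646, -0.007]]
wrist_force: [-0.8, -0.4, -0.1]
gripper_width: 0.852
```

Run:
```python
from h import *
st()
for n in ("side","top"):
    im,d=capture(n); np.save(n+'2_d.npy',d); np.save(n+'2_i.npy',im)
a=np.load('side2_i.npy')[140:240,230:330,::-1]; b=np.load('top2_i.npy')[120:220,185:305,::-1]
cv2.imwrite('pics/p9.png',cv2.resize(np.hstack([a,b]),None,fx=3.6,fy=3.6,interpolation=cv2.INTER_CUBIC))
R=Rpose(-92.3,0); relg((.551,-.2256,.16),R)
```

```text
t 9.25 tcp [0.6277 0.1501 0.1845] grasp [0.6269 0.1644 0.1966] w 74.1 F [-0.75 -0.41 -0.09] j [ 42.2  37.6  -6.6  36.6 -83.9 -56.5]
[[-0.026  0.042 -0.999]
 [ 0.646 -0.762 -0.049]
 [-0.763 -0.646 -0.007]]
shift [-0.2089, 0.3093, 0.0943] | 0.385 turn [-0.6388, -1.3815, -0.7035] deg 96.1
```

View pics/p9.png

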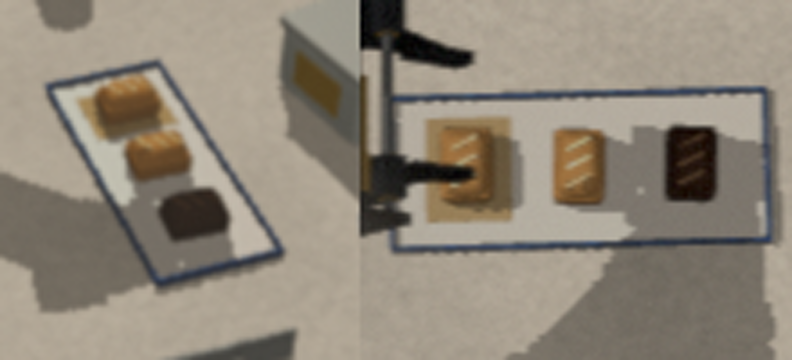

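The roll lies flat on the paper (roll at (466,165), paper at about (468,168) in the top crop), aligned and released. Next the tongs.

Run:
```python
from h import *
rel((.60,.05,.20),Rpose(-220,0))
rel((.551,-.2256,.17),Rpose(-272.3,0))
```

```text
shift [-0.0776, 0.063, 0.0317] | 0.105 turn [0.3275, 0.6969, -0.8268] deg 64.7
shift [-0.2309, 0.2908, 0.0942] | 0.383 turn [0.7195, 1.5421, -0.6533] deg 104.4
```

Call:
move_arm(increments="-1 -0.008 0.006 0.003 0.04 0.085 -0.1; -1 -0.017 0.014 0.007 0.085 0.18 -0.21; -1 -0.027 0.022 0.011 0.13 0.27 -0.32; -1 -0.037 0.03 0.015 0.17 0.36 -0.43; -1 -0.047 0.038 0.019 0.21 0.45 -0.54; -1 -0.057 0.046 0.023 0.25 0.54 -0.65; -1 -0.068 0.055 0.028 0.29 0.63 -0.75; -1 -0.078 0.063 0.032 0.3275 0.697 -0.827")

```text
time_s: 10.15
tcp_pos: [0.5986, 0.0485, 0.1978]
ee_rot: [[0.646, -0.004, -0.763], [0.763, 0.001, 0.646], [-0.002, -1.0, 0.003]]
wrist_force: [0.4, -1.0, 0.1]
gripper_width: 1.0
```

Run:
```python
from h import *
st()
rel((.551,-.2256,.17),Rpose(-272.3,0))
```

```text
t 10.15 tcp [0.5986 0.0485 0.1978] grasp [0.5986 0.0485 0.2165] w 87.0 F [ 0.39 -0.97  0.15] j [ 20.   20.8  -5.1  -0.1 -64.3 -60.2]
[[ 0.646 -0.004 -0.763]
 [ 0.763  0.001  0.646]
 [-0.002 -1.     0.003]]
shift [-0.2399, 0.0278, -0.1409] | 0.28 turn [-0.0022, 0.9086, -0.0031] deg 52.1
```

Call:
move_arm(increments="-1 -0.025 0.003 -0.015 0 0.1 0; -1 -0.06 0.006 -0.035 0 0.22 0; -1 -0.095 0.01 -0.055 0 0.35 0; -1 -0.13 0.014 -0.077 0 0.48 0; -1 -0.165 0.018 -0.097 0 0.61 0; -1 -0.2 0.022 -0.118 0 0.74 0; -1 -0.227 0.026 -0.134 0 0.86 0; -1 -0.24 0.028 -0.141 0 0.9086 0")

```text
time_s: 10.95
tcp_pos: [0.5514, -0.2271, 0.1693]
ee_rot: [[0.999, -0.007, 0.042], [-0.042, -0.002, 0.999], [-0.007, -1.0, -0.002]]
wrist_force: [0.4, 0.4, -0.1]
gripper_width: 0.998
```

Run:
```python
from h import *
st()
relg((.551,-.2256,.03),Rpose(-272.3,0))
for n in ("side","top"):
    im,d=capture(n); np.save(n+'3_d.npy',d); np.save(n+'3_i.npy',im)
a=np.load('side3_i.npy')[190:290,230:350,::-1]; b=np.load('top3_i.npy')[140:240,310:400,::-1]
cv2.imwrite('pics/p10.png',cv2.resize(np.hstack([a,b]),None,fx=3.6,fy=3.6,interpolation=cv2.INTER_CUBIC))
```

```text
t 10.95 tcp [ 0.5514 -0.2271  0.1693] grasp [ 0.5515 -0.2271  0.188 ] w 86.9 F [ 0.42  0.4  -0.12] j [ -6.8  21.8  -8.    0.2 -60.6 -85.7]
[[ 0.999 -0.007  0.042]
 [-0.042 -0.002  0.999]
 [-0.007 -1.    -0.002]]
shift [0.0006, 0.158, 0.0018] | 0.158 turn [0.002, -0.0016, -0.0068] deg 0.4
```

View pics/p10.png

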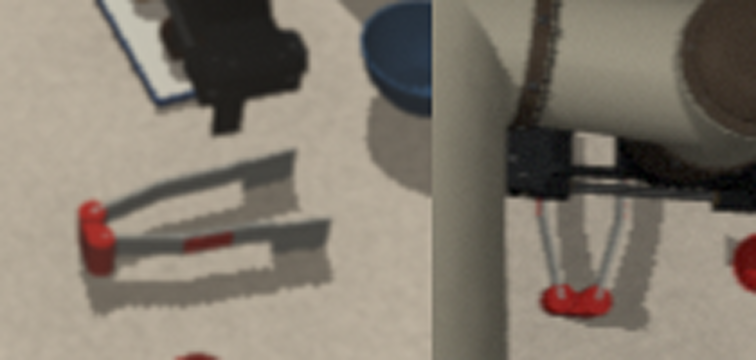

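Call:
move_arm(increments="-1 0 0.015 0 0 0 0; -1 0 0.045 0.001 0 0 -0.003; -1 0 0.075 0.002 0 0 -0.006; -1 0 0.1 0.002 0 0 -0.007; -1 0 0.115 0.002 0 0 -0.007; -1 0 0.12 0.002 0 0 -0.007; -1 0 0.12 0.002 0 0 -0.007")

```text
time_s: 11.75
tcp_pos: [0.5528, -0.2225, 0.0507]
ee_rot: [[0.999, 0.002, 0.034], [-0.034, -0.003, 0.999], [0.002, -1.0, -0.003]]
wrist_force: [-0.2, -0.1, -0.4]
gripper_width: 0.996
```

Run:
```python
from h import *
st()
relg((.551,-.2256,.03),Rpose(-272.3,0))
for n in ("side","top"):
    im,d=capture(n); np.save(n+'3_d.npy',d); np.save(n+'3_i.npy',im)
a=np.load('side3_i.npy')[190:290,230:350,::-1]; b=np.load('top3_i.npy')[140:240,310:400,::-1]
cv2.imwrite('pics/p11.png',cv2.resize(np.hstack([a,b]),None,fx=3.6,fy=3.6,interpolation=cv2.INTER_CUBIC))
```

```text
t 11.75 tcp [ 0.5528 -0.2225  0.0507] grasp [ 0.5528 -0.2224  0.0694] w 86.7 F [-0.23 -0.05 -0.39] j [ -6.3  29.  -15.9   0.2 -44.9 -85.8]
[[ 0.999  0.002  0.034]
 [-0.034 -0.003  0.999]
 [ 0.002 -1.    -0.003]]
shift [-0.0018, 0.0394, -0.0031] | 0.04 turn [0.0026, 0.0061, 0.0025] deg 0.4
```

View pics/p11.png

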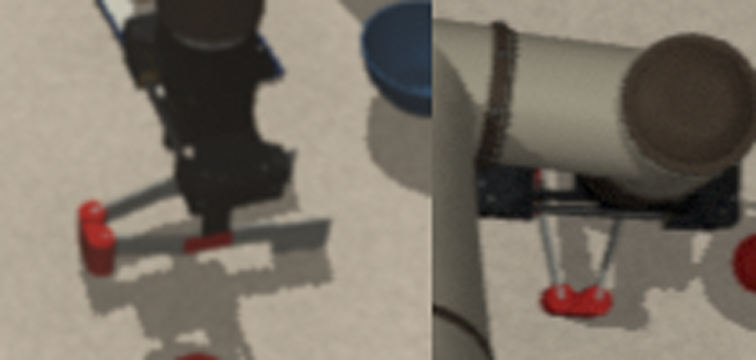

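Call:
move_arm(increments="-1 -0.001 0.004 -0.003 0 0 0; -1 -0.002 0.012 -0.003 0.002 0.006 0; -1 -0.002 0.022 -0.003 0.002 0.006 0; -1 -0.002 0.032 -0.003 0.002 0.006 0; -1 -0.002 0.039 -0.003 0.002 0.006 0; -1 -0.002 0.039 -0.003 0.002 0.006 0; -1 -0.002 0.039 -0.003 0.002 0.006 0")

```text
time_s: 12.55
tcp_pos: [0.5509, -0.2266, 0.0121]
ee_rot: [[0.999, 0.004, 0.042], [-0.042, -0.001, 0.999], [0.004, -1.0, -0.001]]
wrist_force: [1.1, -0.3, -0.3]
gripper_width: 0.999
```

Run:
```python
from h import *
st()
relg((.551,-.2256,.03),Rpose(-272.3,0))
im,d=capture("side")
cv2.imwrite('pics/p12.png',cv2.resize(im[190:290,230:350,::-1],None,fx=5,fy=5,interpolation=cv2.INTER_CUBIC))
```

```text
t 12.55 tcp [ 0.5509 -0.2266  0.0121] grasp [ 0.5508 -0.2265  0.0308] w 87.0 F [ 1.1 -0.3 -0.3] j [ -6.8  32.  -17.6   0.1 -40.2 -85.7]
[[ 0.999  0.004  0.042]
 [-0.042 -0.001  0.999]
 [ 0.004 -1.    -0.001]]
shift [0.0, 0.0008, 0.001] | 0.001 turn [0.0009, -0.0018, 0.0037] deg 0.2
```

View pics/p12.png

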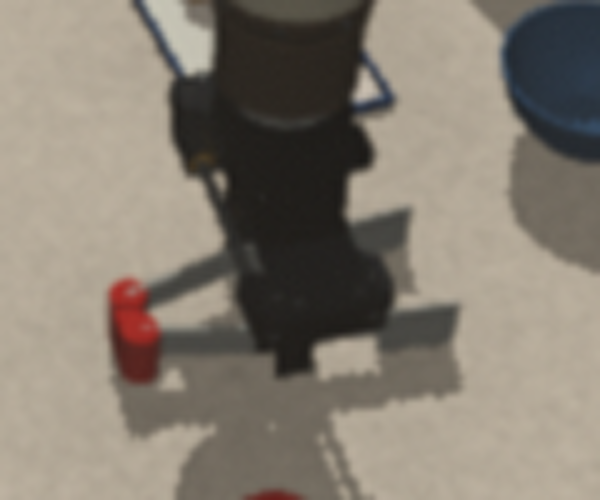

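Call:
move_arm(increments="-0.7 0 0 0 0 0 0; -0.55 0 0 0 0 0 0; -0.5 0 0 0 0 0 0; -0.45 0 0 0 0 0 0; -0.4 0 0 0 0 0 0; -0.38 0 0 0 0 0 0; -0.38 0 0 0 0 0 0; -0.38 0 0 0 0 0 0")

```text
time_s: 13.4
tcp_pos: [0.5515, -0.2267, 0.0128]
ee_rot: [[0.999, 0.005, 0.042], [-0.042, -0.001, 0.999], [0.005, -1.0, -0.001]]
wrist_force: [1.0, -0.9, 2.3]
gripper_width: 0.693
```

Run:
```python
from h import *
st()
im,d=capture("side")
cv2.imwrite('pics/p13.png',cv2.resize(im[190:290,230:350,::-1],None,fx=5,fy=5,interpolation=cv2.INTER_CUBIC))
```

```text
t 13.4 tcp [ 0.5515 -0.2267  0.0128] grasp [ 0.5514 -0.2267  0.0315] w 60.3 F [ 1.02 -0.89  2.33] j [ -6.8  31.9 -17.6   0.1 -40.2 -85.7]
[[ 0.999  0.005  0.042]
 [-0.042 -0.001  0.999]
 [ 0.005 -1.    -0.001]]
```

View pics/p13.png

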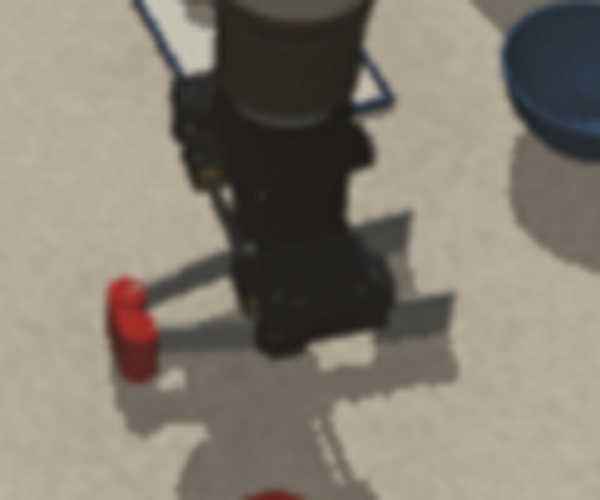

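Call:
move_arm(increments="-0.36 0 -0.003 0 0 0 0; -0.36 0 -0.01 0 0 0 0; -0.36 0 -0.02 0 0 0 0; -0.36 0 -0.035 0 0 0 0; -0.36 0 -0.055 0 0 0 0; -0.36 0 -0.075 0 0 0 0; -0.36 0 -0.09 0 0 0 0; -0.36 0 -0.1 0 0 0 0")

```text
time_s: 14.25
tcp_pos: [0.5508, -0.2264, 0.1144]
ee_rot: [[0.999, 0.006, 0.042], [-0.042, -0.001, 0.999], [0.006, -1.0, -0.001]]
wrist_force: [0.5, -0.3, -1.5]
gripper_width: 0.683
```

Run:
```python
from h import *
st()
for n in ("side","top"):
    im,d=capture(n); np.save(n+'4_d.npy',d); np.save(n+'4_i.npy',im)
a=np.load('side4_i.npy')[170:280,230:350,::-1]; b=np.load('top4_i.npy')[130:240,310:400,::-1]
cv2.imwrite('pics/p14.png',cv2.resize(np.hstack([a,b]),None,fx=3.6,fy=3.6,interpolation=cv2.INTER_CUBIC))
```

```text
t 14.25 tcp [ 0.5508 -0.2264  0.1144] grasp [ 0.5507 -0.2264  0.1331] w 59.4 F [ 0.53 -0.29 -1.46] j [ -6.8  24.5 -12.4   0.  -52.7 -85.7]
[[ 0.999  0.006  0.042]
 [-0.042 -0.001  0.999]
 [ 0.006 -1.    -0.001]]
```

View pics/p14.png

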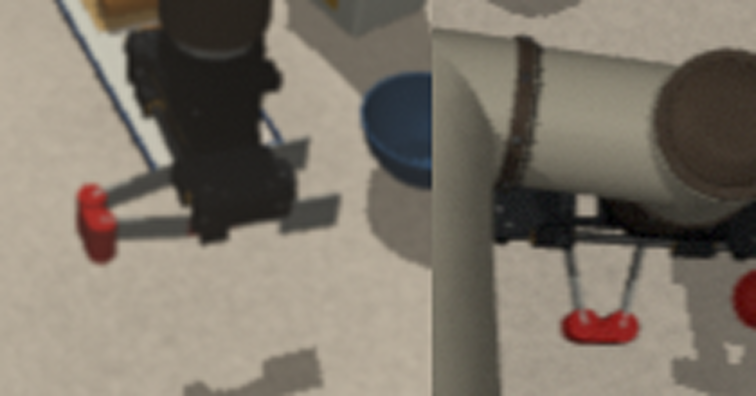

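Run:
```python
from h import *
for n in ('side','top'):
    im=np.load(n+'4_i.npy'); C=cloud(n,np.load(n+'4_d.npy')); hsv=cv2.cvtColor(im,cv2.COLOR_RGB2HSV); H,S,V=[hsv[...,i].astype(int) for i in range(3)]
    m=((H<8)|(H>172))&(S>140); w=np.zeros(m.shape,bool)
    if n=='side': w[215:250,250:270]=1
    else: w[210:232,340:372]=1
    P=C[m&w]; print(n,len(P),'head',P.min(0).round(3),P.max(0).round(3),P.mean(0).round(3), np.percentile(P[:,2],95))
    if n=='side':
        for (v0,v1,u0,u1) in ((208,218,309,318),(224,236,312,326)):
            Q=C[v0:v1,u0:u1].reshape(-1,3); Q=Q[(Q[:,2]>.08)&(Q[:,2]<.2)]; print(len(Q),Q.min(0).round(3),Q.max(0).round(3),Q.mean(0).round(3))
# top: jaw tips hidden
R=Rpose(-267.2,0)
d=np.array([np.cos(np.radians(2.8)),np.sin(np.radians(2.8))])
g=np.array([.630,-.0137])-.082*d; print(g)
relg((g[0],g[1]-.10,.135),R); relg((g[0],g[1],.135),R)
```

```text
side 137 head [ 0.455 -0.253  0.11 ] [ 0.475 -0.2    0.143] [ 0.463 -0.234  0.134] 0.14175510710824663
53 [ 0.634 -0.202  0.103] [ 0.656 -0.196  0.141] [ 0.646 -0.199  0.125]
114 [ 0.617 -0.268  0.101] [ 0.653 -0.259  0.142] [ 0.635 -0.264  0.123]
top 136 head [ 0.36  -0.245  0.125] [0.477 0.025 1.386] [ 0.464 -0.217  0.149] 0.14445263306374512
[ 0.5480979  -0.01770568]
shift [-0.0078, -0.0021, 0.1086] | 0.109 turn [0.0016, -0.0907, 0.0076] deg 5.2
shift [-0.012, -0.0023, 0.2085] | 0.209 turn [0.0016, -0.0907, 0.0076] deg 5.2
```

Tongs held level, with the jaws symmetric about the expected line. Moving them over the rye roll.

Call:
move_arm(increments="-0.36 -0.001 0 0.01 0 0 0; -0.36 -0.002 0 0.03 0 -0.01 0; -0.36 -0.004 -0.001 0.06 0 -0.03 0.002; -0.36 -0.006 -0.001 0.095 0 -0.045 0.004; -0.36 -0.008 -0.002 0.13 0.001 -0.06 0.006; -0.36 -0.010 -0.002 0.165 0.002 -0.08 0.008; -0.36 -0.011 -0.002 0.192 0.002 -0.09 0.008; -0.36 -0.012 -0.002 0.206 0.002 -0.09 0.008")

```text
time_s: 15.15
tcp_pos: [0.5462, -0.0177, 0.1132]
ee_rot: [[0.999, -0.006, -0.05], [0.05, 0.001, 0.999], [-0.006, -1.0, 0.001]]
wrist_force: [-0.6, 0.2, -1.1]
gripper_width: 0.68
```

Call:
move_arm(increments="-0.36 0 0 0.0015 0 0 0; -0.36 0 0 0.0015 0 0 0; -0.36 0 0 0.0015 0 0 0")

```text
time_s: 15.45
tcp_pos: [0.5468, -0.0193, 0.1139]
ee_rot: [[0.999, -0.005, -0.047], [0.047, 0.001, 0.999], [-0.005, -1.0, 0.001]]
wrist_force: [-0.1, 0.3, -1.3]
gripper_width: 0.685
```

Run:
```python
from h import *
st()
R=Rpose(-267.2,0)
relg((.5481,-.0177,.135),R)
for n in ("side","top"):
    im,d=capture(n); np.save(n+'5_d.npy',d); np.save(n+'5_i.npy',im)
a=np.load('side5_i.npy')[130:240,210:330,::-1]; b=np.load('top5_i.npy')[110:220,230:320,::-1]
cv2.imwrite('pics/p15.png',cv2.resize(np.hstack([a,b]),None,fx=3.6,fy=3.6,interpolation=cv2.INTER_CUBIC))
```

```text
t 15.45 tcp [ 0.5468 -0.0193  0.1139] grasp [ 0.5469 -0.0194  0.1326] w 59.6 F [-0.08  0.26 -1.31] j [ 1.490e+01  2.070e+01 -1.880e+01 -1.000e-01 -5.070e+01 -1.021e+02]
[[ 0.999 -0.005 -0.047]
 [ 0.047  0.001  0.999]
 [-0.005 -1.     0.001]]
shift [0.0014, -0.0024, 0.0016] | 0.003 turn [-0.001, -0.002, -0.0047] deg 0.3
```

View pics/p15.png

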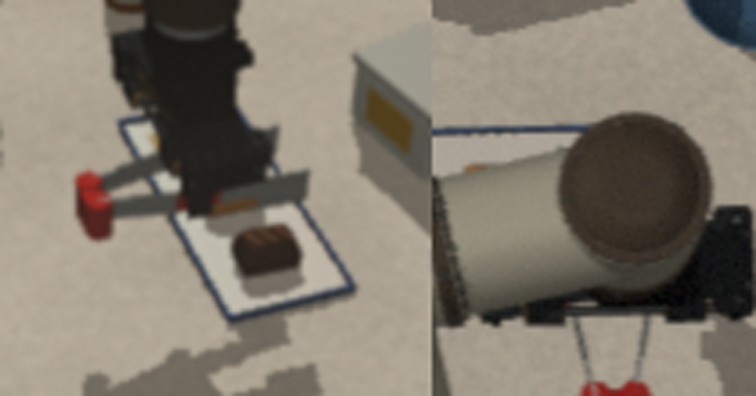

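Run:
```python
from h import *
a=np.radians(2.8); A=np.array([[np.cos(a),np.sin(a)],[-np.sin(a),np.cos(a)]])
im=np.load('side5_i.npy'); C=cloud('side',np.load('side5_d.npy')); hsv=cv2.cvtColor(im,cv2.COLOR_RGB2HSV)
m=np.zeros(im.shape[:2],bool); m[188:210,270:298]=1
m&=(hsv[...,2]<75)&(C[...,2]>.008)&(C[...,2]<.06)
P=C[m]; Q=P[:,:2]@A.T; print('rye',len(P),np.percentile(Q,[2,50,98],axis=0).round(4).tolist(),np.percentile(P[:,2],[2,98]))
# upper straight side points: y near face
lo=P[:,2]<.02; print('front face y',np.median(Q[lo,1]), 'z>.03 y range',np.percentile(Q[P[:,2]>.03,1],[2,98]))
# same from the start image
im0=np.load('side0_i.npy'); C0=cloud('side',np.load('side0_d.npy')); h0=cv2.cvtColor(im0,cv2.COLOR_RGB2HSV)
m=np.zeros(im.shape[:2],bool); m[188:210,270:298]=1; m&=(h0[...,2]<75)&(C0[...,2]>.008)&(C0[...,2]<.06)
P=C0[m]; Q=P[:,:2]@A.T; print('rye0',len(P),np.percentile(Q,[2,50,98],axis=0).round(4).tolist(),'front',np.median(Q[P[:,2]<.02,1]))
# jaws: near plate and far plate in crop coordinates/3.6
for nm,(v0,v1,u0,u1) in (('near',(174,190,266,296)),('far',(163,180,280,290))):
    Q=C[v0:v1,u0:u1].reshape(-1,3); Q=Q[(Q[:,2]>.09)&(Q[:,2]<.16)]; q=Q[:,:2]@A.T
    print(nm,len(Q),np.percentile(q,[2,50,98],axis=0).round(4).tolist(),np.percentile(Q[:,2],[2,98]).round(3))
g=np.array([.5469,-.0194]); print('grip in tray-rot',(A@g).round(4),'rye assumed',(A@np.array([.630,-.0137])).round(4), 'top rye',(A@np.array([.6294,-.0130])).round(4))
```

```text
rye 182 [[0.6008, -0.0694], [0.6229, -0.0618], [0.6514, -0.0352]] [0.01054864 0.03909179]
front face y -0.06554563338322958 z>.03 y range [-0.06630085 -0.03811326]
rye0 187 [[0.6014, -0.0706], [0.6231, -0.0606], [0.6513, -0.0363]] front -0.06615361374687675
near 188 [[0.5484, -0.0868], [0.6147, -0.0792], [0.6477, -0.0739]] [0.103 0.139]
far 30 [[0.6132, -0.0818], [0.6416, -0.0172], [0.6486, -0.0119]] [0.105 0.139]
grip in tray-rot [ 0.5453 -0.0461] rye assumed [ 0.6286 -0.0445] top rye [ 0.628  -0.0437]
```

Call:
move_arm(increments="-0.36 0.001 0.005 0.0015 0 0 0; -0.36 0.001 0.015 0.0015 0 -0.001 -0.003; -0.36 0.001 0.027 0.0015 0 -0.002 -0.005; -0.36 0.001 0.04 0.0015 0 -0.002 -0.005; -0.36 0.001 0.05 0.0015 0 -0.002 -0.005; -0.36 0.001 0.055 0.0015 0 -0.002 -0.005; -0.36 0.001 0.055 0.0015 0 -0.002 -0.005; -0.36 0.001 0.055 0.0015 0 -0.002 -0.005")

```text
time_s: 16.35
tcp_pos: [0.5482, -0.017, 0.0594]
ee_rot: [[0.999, 0.002, -0.05], [0.05, 0.001, 0.999], [0.002, -1.0, 0.001]]
wrist_force: [0.0, 0.4, -1.7]
gripper_width: 0.685
```

Run:
```python
from h import *
st()
R=Rpose(-267.2,0)
relg((.5481,-.0179,.0375),R)
im,d=capture('side'); np.save('side6_i.npy',im); np.save('side6_d.npy',d)
cv2.imwrite('pics/p16.png',cv2.resize(im[140:230,220:320,::-1],None,fx=6,fy=6,interpolation=cv2.INTER_CUBIC))
```

```text
t 16.35 tcp [ 0.5482 -0.017   0.0594] grasp [ 0.5481 -0.017   0.0781] w 59.6 F [ 0.03  0.35 -1.68] j [ 1.510e+01  2.470e+01 -2.220e+01 -1.000e-01 -4.300e+01 -1.022e+02]
[[ 0.999  0.002 -0.05 ]
 [ 0.05   0.001  0.999]
 [ 0.002 -1.     0.001]]
shift [-0.0002, 0.0406, -0.001] | 0.041 turn [-0.0011, 0.0012, 0.0017] deg 0.1
```

View pics/p16.png

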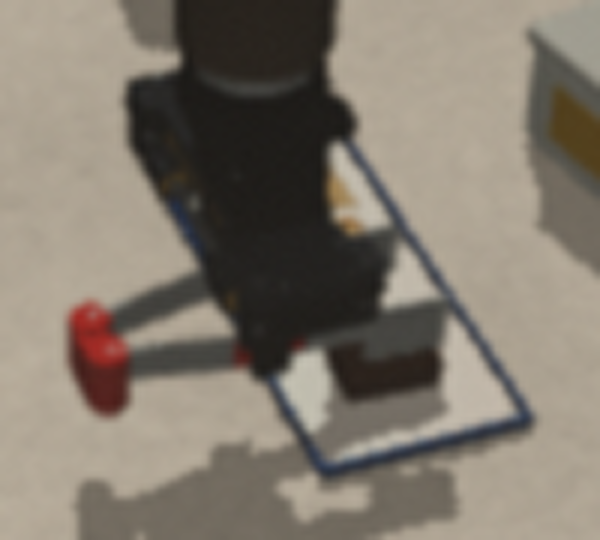

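Call:
move_arm(increments="-0.36 0 0.004 -0.0005 0 0 0; -0.36 0 0.01 -0.0005 0 0 0; -0.36 0 0.016 -0.0005 0 0 0; -0.36 0 0.02 -0.0005 0 0 0; -0.36 0 0.02 -0.0005 0 0 0")

```text
time_s: 16.9
tcp_pos: [0.5473, -0.0176, 0.0383]
ee_rot: [[0.999, -0.001, -0.05], [0.05, 0.001, 0.999], [-0.001, -1.0, 0.001]]
wrist_force: [0.6, -0.2, -1.1]
gripper_width: 0.682
```

Run:
```python
from h import *
st()
relg((.5481,-.0177,.0375),Rpose(-267.2,0))
im,d=capture('side'); np.save('side6_i.npy',im); np.save('side6_d.npy',d)
cv2.imwrite('pics/p17.png',cv2.resize(im[140:230,220:320,::-1],None,fx=6,fy=6,interpolation=cv2.INTER_CUBIC))
```

```text
t 16.9 tcp [ 0.5473 -0.0176  0.0383] grasp [ 0.5473 -0.0176  0.057 ] w 59.4 F [ 0.6  -0.19 -1.14] j [ 1.510e+01  2.640e+01 -2.330e+01 -1.000e-01 -4.030e+01 -1.022e+02]
[[ 0.999 -0.001 -0.05 ]
 [ 0.05   0.001  0.999]
 [-0.001 -1.     0.001]]
shift [0.0008, 0.0195, -0.0002] | 0.02 turn [-0.0009, 0.0009, -0.0006] deg 0.1
```

View pics/p17.png

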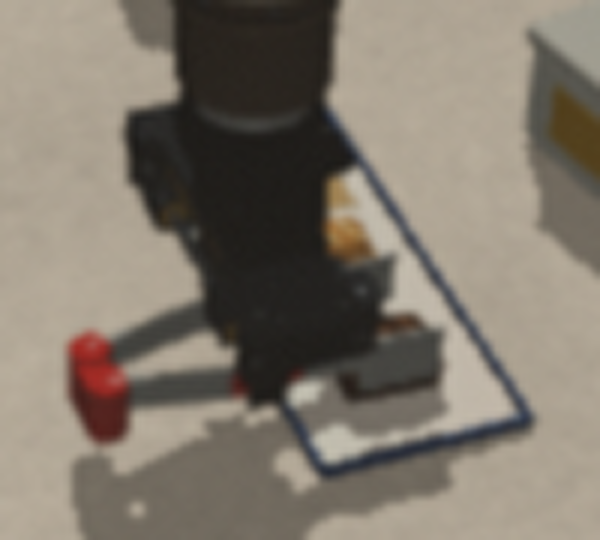

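The rye roll is now between the plates: its top shows at (405,322), behind the near jaw. Going down the last stretch.

Call:
move_arm(increments="-0.36 0 0.004 0 0 0 0; -0.36 0.0005 0.009 0 0 0 0; -0.36 0.0005 0.014 0 0 0 0; -0.36 0.0005 0.019 0 0 0 0; -0.36 0.0005 0.019 0 0 0 0; -0.36 0.0005 0.019 0 0 0 0")

```text
time_s: 17.55
tcp_pos: [0.5483, -0.0175, 0.02]
ee_rot: [[0.999, 0.001, -0.05], [0.05, 0.001, 0.999], [0.001, -1.0, 0.001]]
wrist_force: [0.6, -0.2, -0.8]
gripper_width: 0.684
```

Run:
```python
from h import *
st()
im,d=capture('side'); np.save('side6_i.npy',im); np.save('side6_d.npy',d)
cv2.imwrite('pics/p18.png',cv2.resize(im[140:230,220:320,::-1],None,fx=6,fy=6,interpolation=cv2.INTER_CUBIC))
C=cloud('side',d); a=np.radians(2.8); A=np.array([[np.cos(a),np.sin(a)],[-np.sin(a),np.cos(a)]])
Q=C[200:208,282:291].reshape(-1,3); print((Q[:,:2]@A.T).mean(0),Q[:,2].min(),Q[:,2].max())
```

```text
t 17.55 tcp [ 0.5483 -0.0175  0.02  ] grasp [ 0.5483 -0.0175  0.0387] w 59.5 F [ 0.57 -0.17 -0.82] j [ 1.510e+01  2.800e+01 -2.400e+01 -1.000e-01 -3.790e+01 -1.022e+02]
[[ 0.999  0.001 -0.05 ]
 [ 0.05   0.001  0.999]
 [ 0.001 -1.     0.001]]
[ 0.62431574 -0.07986703] 0.001401777747277455 0.0985960113879446
```

View pics/p18.png

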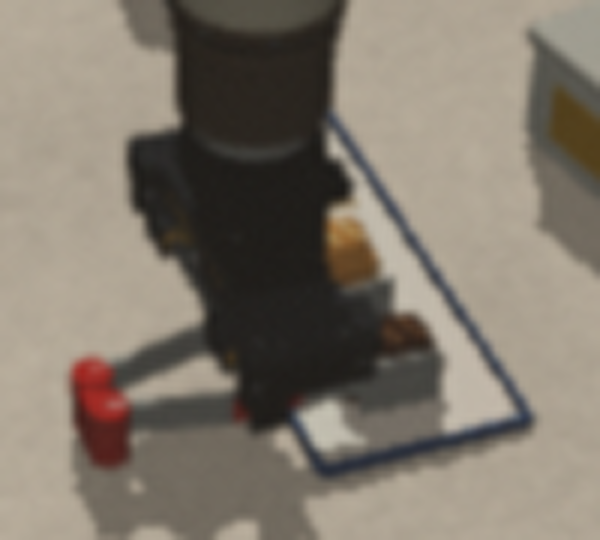

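Call:
move_arm(increments="-0.3 0 0 0 0 0 0; -0.2 0 0 0 0 0 0; -0.1 0 0 0 0 0 0; 0.2 0 0 0 0 0 0; 0.6 0 0 0 0 0 0; 1 0 0 0 0 0 0; 1 0 0 0 0 0 0; 1 0 0 0 0 0 0")

```text
time_s: 18.4
tcp_pos: [0.5485, -0.0174, 0.0203]
ee_rot: [[0.999, 0.001, -0.05], [0.05, 0.001, 0.999], [0.001, -1.0, 0.001]]
wrist_force: [-0.8, 0.0, -0.7]
gripper_width: 0.583
```

Run:
```python
from h import *
st()
im,d=capture('side')
cv2.imwrite('pics/p19.png',cv2.resize(im[140:230,220:320,::-1],None,fx=6,fy=6,interpolation=cv2.INTER_CUBIC))
```

```text
t 18.4 tcp [ 0.5485 -0.0174  0.0203] grasp [ 0.5485 -0.0174  0.039 ] w 50.7 F [-0.81  0.01 -0.69] j [ 1.510e+01  2.800e+01 -2.400e+01 -1.000e-01 -3.790e+01 -1.022e+02]
[[ 0.999  0.001 -0.05 ]
 [ 0.05   0.001  0.999]
 [ 0.001 -1.     0.001]]
```

View pics/p19.png

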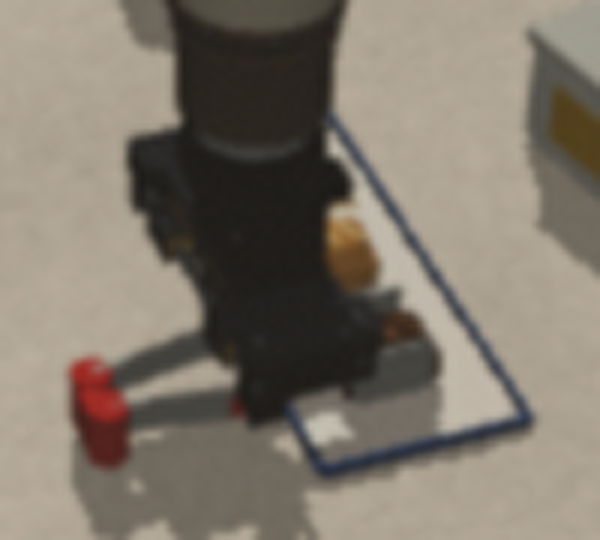

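Width 50.7 mm matches the value given for a roll in the jaws. Lifting.

Call:
move_arm(increments="1 0 -0.003 0 0 0 0; 1 0 -0.009 0 0 0 0; 1 0 -0.018 0 0 0 0; 1 0 -0.03 0 0 0 0; 1 0 -0.045 0 0 0 0; 1 0 -0.06 0 0 0 0; 1 0 -0.072 0 0 0 0; 1 0 -0.08 0 0 0 0")

```text
time_s: 19.25
tcp_pos: [0.5488, -0.0174, 0.102]
ee_rot: [[0.999, 0.003, -0.05], [0.05, 0.002, 0.999], [0.004, -1.0, 0.002]]
wrist_force: [-0.2, -0.4, -1.6]
gripper_width: 0.581
```

Call:
move_arm(increments="1 0 -0.008 0 0 0 0; 1 0 -0.02 0 0 0 0; 1 0 -0.035 0 0 0 0; 1 0 -0.048 0 0 0 0; 1 0 -0.056 0 0 0 0; 1 0 -0.06 0 0 0 0; 1 0 -0.06 0 0 0 0; 1 0 -0.06 0 0 0 0")

```text
time_s: 20.05
tcp_pos: [0.5478, -0.0176, 0.1596]
ee_rot: [[0.999, -0.0, -0.05], [0.05, 0.001, 0.999], [-0.0, -1.0, 0.001]]
wrist_force: [-0.5, -0.6, -1.7]
gripper_width: 0.583
```

Run:
```python
from h import *
st()
for n in ("side","top"):
    im,d=capture(n); np.save(n+'7_d.npy',d); np.save(n+'7_i.npy',im)
a=np.load('side7_i.npy')[110:230,210:330,::-1]; b=np.load('top7_i.npy')[110:230,190:280,::-1]
cv2.imwrite('pics/p20.png',cv2.resize(np.hstack([a,b]),None,fx=3.7,fy=3.7,interpolation=cv2.INTER_CUBIC))
im=np.load('side7_i.npy');C=cloud('side',np.load('side7_d.npy'))
h=cv2.cvtColor(im,cv2.COLOR_RGB2HSV); m=np.zeros(im.shape[:2],bool); m[140:200,270:310]=1
m&=(h[...,0]<20)&(h[...,1]>100)&(C[...,2]>.08)&(C[...,2]<.25)
P=C[m]; print(len(P),P.mean(0),np.percentile(P[:,2],[5,95]))
```

```text
t 20.05 tcp [ 0.5478 -0.0176  0.1596] grasp [ 0.5478 -0.0177  0.1783] w 50.7 F [-0.47 -0.63 -1.74] j [ 1.510e+01  1.780e+01 -1.570e+01 -1.000e-01 -5.660e+01 -1.022e+02]
[[ 0.999 -0.    -0.05 ]
 [ 0.05   0.001  0.999]
 [-0.    -1.     0.001]]
21 [ 0.629362   -0.01926546  0.17496776] [0.17241601 0.17734031]
```

View pics/p20.png

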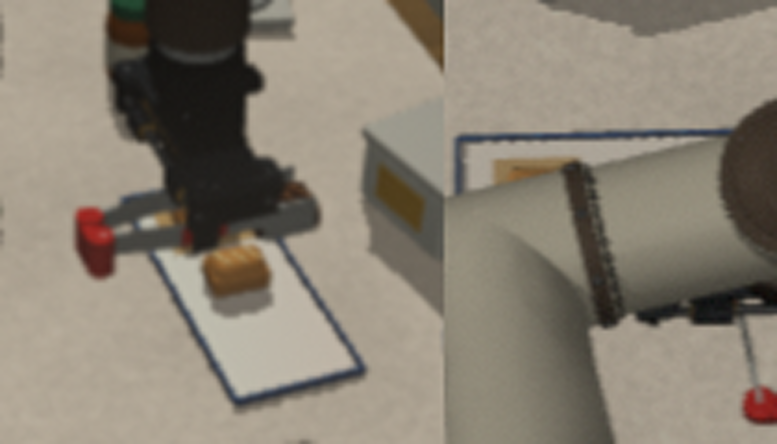

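Call:
move_arm(increments="1 0 0 0 0 0 0; 1 0 0 0 0 0 0; 1 0 0 0 0 0 0; 1 0 0 0 0 0 0; 1 0 0 0 0 0 0; 1 0 0 0 0 0 0")

```text
time_s: 20.75
tcp_pos: [0.5482, -0.0176, 0.1602]
ee_rot: [[0.999, 0.001, -0.05], [0.05, 0.001, 0.999], [0.001, -1.0, 0.001]]
wrist_force: [0.3, 0.3, -2.3]
gripper_width: 0.582
```

Run:
```python
from h import *
st()
im,d=capture('side'); C=cloud('side',d)
h=cv2.cvtColor(im,cv2.COLOR_RGB2HSV); m=np.zeros(im.shape[:2],bool); m[140:200,270:310]=1
m&=(h[...,0]<20)&(h[...,1]>100)&(C[...,2]>.08)&(C[...,2]<.25)
P=C[m]; print(len(P),P.mean(0),np.percentile(P[:,2],[5,95]))
r.finish_job()
```

```text
t 20.75 tcp [ 0.5482 -0.0176  0.1602] grasp [ 0.5482 -0.0176  0.1789] w 50.6 F [ 0.31  0.28 -2.27] j [ 1.510e+01  1.770e+01 -1.560e+01 -1.000e-01 -5.660e+01 -1.022e+02]
[[ 0.999  0.001 -0.05 ]
 [ 0.05   0.001  0.999]
 [ 0.001 -1.     0.001]]
22 [ 0.62659087 -0.02180111  0.17792543] [0.1706062  0.18160626]
the job is handed in; nothing more can be done
```

I did both steps and handed the job in at about 20.8 s of the 72 s allowed; no verdict was reported.

- **Golden roll:** I gripped it by its ends, turned it about its length above the paper and let it fall onto its underside. After I let go, both cameras showed it flat, aligned with the tray and within a few mm of the paper's centre. I judged this by eye and did not measure it. At the end the arm and tongs mostly hid it, so I did not re-measure it before handing in.
- **Rye roll:** I took the tongs at the red patches, closed their jaws on the roll and lifted it straight up. The gripper stayed behind the roll on the tongs' arms throughout, and no image showed it touching the roll.
- **Last checks:** The gripper was steady at 50.6 mm, matching the 51 mm given for a roll in the jaws. The roll's top was at about 0.175 m, so its underside was about 14 cm above the table. It had not slipped during 0.7 s of holding. The height comes from only about 20 visible pixels.
- **Bystanders:** The plain roll looked unmoved in the side views. I did not measure the spoon, jar or mug again at the end, but I saw no contact with them.

No check failed. The only disagreement was about 5 mm between the two cameras on the tipped roll's starting position; I used a value between the two.

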